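# Tip and push the cutlery tray over the threshold into its bay

### The job

Put the loaded cutlery tray away in the wooden bay on the counter: tip its front end up onto the bay's raised threshold while its rear end stays down, then push it from behind over the threshold until it stands flat inside, and press it gently but firmly against the end stop for about a second, then let go. The tray must always keep one end down (never carry it), must not be rammed against the threshold, rails or stop (keep the push under about 20 N), and the tin and the stamp beside the bay must be left alone.

Things in the scene. Friction and masses are not known exactly. Their poses are not given: they have to be found in the camera images.
- bay: Fixed wooden bay on the counter: a frame without a floor. Origin on the counter, at the middle of its threshold; +x level, pointing into the bay (roughly to the robot's right), z up. The threshold is a bar 12 mm high, 18 mm wide (x -9 to +9 mm), edges rounded 4 mm. Two side rails 24 mm high run from it to x = 261 mm, 158 mm apart inside (y -79 to +79 mm).
- bay_mid (a point): Point on the counter on the bay's midline, 100 mm past the threshold (same axes as the bay). Beyond it an end stop, 45 mm high, stands across the bay; its near face is set anywhere from 196 to 221 mm past the bay's origin. The setting is not measured: feel or see it. It holds firm below 60 N. A 24 mm high tie bar closes the frame behind it.
- tray_center (a point): Centre, half-way up, of the loose open wooden cutlery tray: 180 mm long (x), 120 mm wide (y), 55 mm high (z), 0.6 to 0.9 kg, friction unknown. +x points to its front end, towards the bay. Fixed in it: tongs along the +y side behind a divider (41 mm high, at y = +22 mm) and a small bowl (72 mm across, 35 mm up) in the middle.
- tray_front (a point): Middle of the tray's lower front edge (underside, 90 mm ahead of the centre); same axes as the tray. The walls are 9 mm thick and 55 mm high, the floor 8 mm thick. Behind the front wall the tray is clear for 40 mm between y = -50 and +18 mm, so that this wall can be pinched from above.
- tray_rear (a point): Middle of the tray's lower rear edge (underside, 90 mm behind the centre); same axes as the tray. The rear wall is flat outside, 120 mm wide and 55 mm high. Midway over the threshold the tray rocks over, its rear end rising some 20 mm: a hard push can pin the rear end down by friction and wedge the tray against the threshold, so let the pushing point rise 10 to 20 mm there.
- tin: Loose bystander: round dark green tin, 66 mm across, 45 mm high, beside the bay on the robot's side. Origin at its underside.
- stamp: Loose bystander: small turned wooden stamp, 28 mm across, 62 mm high, beside the bay on the far side. Origin at its underside.

How it is judged:
By the outcome, as a careful person would: the job done as asked, in the order asked, and still so for the second after the job is handed in, with the robot touching nothing.
It also fails if it takes over 72 s, if anything falls off the work surface, if the arm or the gripper's body presses on something with over 40 N, if the wrist force passes 120 N, or if a joint passes its speed limit or range.

### The arm

A 7-joint arm with a two-finger parallel gripper is mounted at the origin on a cart in front of the work surface, level with it; the furniture and walls round the work are solid. World frame = base frame: x ahead of the robot, y to its left, z up, the work surface at z = 0. Lengths are in m, angles in degrees, forces in N, time in s.
With the tool pointing down it reaches from about 0.4 to 0.875 m from the base axis. Payload 4.4 kg.
Tool frame: the origin (TCP) lies midway between the tips of the shut fingers; the grasp point (between the pads) lies hold_point_z behind it (hold_point_z is the distance from the TCP to the grasp point, in m); z points along the fingers, y is the line along which they close (so a half turn about z gives the same grasp; the last joint's range is limited). The gripper opens to 85 mm and grips with 20 to 120 N. Pads are 22 mm wide; open, the fingers measure 114 mm over their backs; the gripper's body (76 mm by 85 mm) begins 54 mm behind the grasp point. The pads swing forward as they close: fully open they stand 13 mm farther back than shut.
Start: joints at [61.662, 36.005, 2.206, 86.941, -1.547, 57.084, -1.146], TCP at [0.27, -0.591, 0.194] pointing down, gripper open.
Joint ranges: [-175.42, 175.42], [-21.48, 121.26], [-71.46, 75.88], [10.55, 141.38], [-63.04, 243.04], [13.31, 113.54], [-168.57, 168.57]. Speed limits (degrees/s): [147.25, 147.25, 180, 180, 180, 180, 180].

### API

Orientations are given as a 3x3 rotation matrix whose columns are the frame's x, y, z axes.
In Python, from plant import get_obs, camera, hand_in, hold_point_z gives the robot as it stands.
- The arm moves only by the shell command python3 -m pendant 'ROWS' [FORCE]. ROWS is JSON, a list of rows, each a list of 5 numbers: the shift along the tool's x, y, z in cm, then the turn about the tool's z in rad, then the closure, from -1 (fully open) to 1 (shut). A call has 1 to 20 rows; each row is the pose to reach, as a shift and turn from the pose commanded when the call began, along the tool's axes at that moment; what a row does not reach only later rows make up. A row lasts 1/10 s, in which the tool goes at most 50 mm and 8.59 degrees, less where a joint would pass 70% of its speed; a pose out of reach is approached as far as the arm can. A call with a gripper value outside its range is refused whole. The fingers move at their own pace and stop on an object; FORCE is the grip in N (left out, the last holds). Time passes only in rows, so rows that repeat a pose let the fingers close. It gives the time, the measured TCP pose, the force, the opening and the grip force at its end, in the units of the state.
- get_obs(): the state, without advancing time (a new reading comes with each control period).
- camera(name): name is "scene" or "top"; returns a dict with "image" (480x640x3 uint8, red, green, blue), "range_z" (480x640 float32, m along the optical axis (not along the pixel's ray), 0 where there is no reading), "fx", "fy", "cx", "cy" (pixels), "D" ([k1, k2, p1, p2, k3] as OpenCV has them; the pictures are not rectified), "extrinsics" (4x4, takes a point from world to camera coordinates). Camera axes: x right, y down, z forward; pixel columns grow to the right and rows downward; lengths in m; the calibration is good to about 2 mm. A picture is of the moment at which its call begins.
- hand_in(): hands the job in; it is judged then, once.
The state is a dict: "time": time; "joints": joint angles; "dq": joint speeds; "joint_efforts": joint torques, N m; "position": TCP position; "orientation": TCP orientation; "wrist_force": force on the tool from outside, world axes, zero at the start; "torque": the same for the moment, N m; "opening": finger opening in m; "gripper_force": force on a finger pad.
Only numpy, scipy, OpenCV 4.12 (cv2) and the standard library are available. Lean on these libraries where they do the work, as an engineer would, in place of code of your own. Each camera call takes 0.05 s, during which the arm holds its last target. There are 200 camera calls.

## Working session

There is one attempt and no reset: what is moved stays moved. The work goes in short steps, Python scripts to look and compute and a shell command to move; the robot and the scene stay as the last step left them, time stands still between calls to the robot, and variables do not carry over. Pictures are saved under pics/ and viewed, at most 10 in all, crops included, and the job is handed in when it is done.

```bash
mkdir -p pics; ls; python3 - <<'E'
from plant import get_obs,camera,hold_point_z
import cv2,numpy as np
o=get_obs();print({k:np.round(v,3).tolist() for k,v in o.items()},hold_point_z)
for n in("scene","top"):
    c=camera(n);cv2.imwrite(f"pics/{n}0.png",c["image"][:,:,::-1]);np.savez(f"{n}0.npz",**c)
    print(n,c["fx"],c["fy"],c["cx"],c["cy"],c["D"],np.round(c["extrinsics"],3).tolist(),(c["range_z"]>0).mean())
E
```

```text
pics
{'time': 0.0, 'joints': [61.663, 36.058, 2.204, 86.997, -1.545, 57.083, -1.145], 'dq': [0.075, 0.003, 0.059, 0.018, 0.029, -0.046, 0.015], 'joint_efforts': [-0.001, -56.34, 1.226, -19.345, 0.011, 0.011, -0.0], 'position': [0.27, -0.591, 0.193], 'orientation': [[0.909, 0.416, -0.001], [0.416, -0.909, 0.002], [-0.0, -0.002, -1.0]], 'wrist_force': [0.059, 0.096, -0.543], 'torque': [0.002, -0.009, 0.004], 'gripper_force': 0.0, 'opening': 0.085} 0.0187
scene 623.4576225194382 623.4576225194382 323.0118327583127 251.02001934966967 [-0.11391547  0.          0.          0.          0.        ] [[-0.901, -0.434, 0.005, 0.337], [-0.21, 0.425, -0.881, 0.212], [0.381, -0.794, -0.474, 1.018], [0.0, 0.0, 0.0, 1.0]] 0.9958463541666667
top 516.8646183215365 516.8646183215365 323.89647853392967 238.3118106675078 [-0.06864462  0.          0.          0.          0.        ] [[0.045, -0.999, 0.0, -0.18], [-0.974, -0.043, -0.224, 0.466], [0.224, 0.01, -0.975, 0.815], [0.0, 0.0, 0.0, 1.0]] 0.9960611979166667
```

View pics/scene0.png

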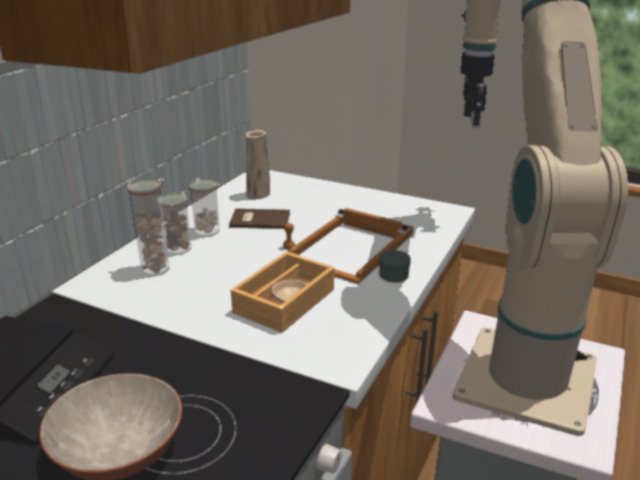

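View pics/top0.png

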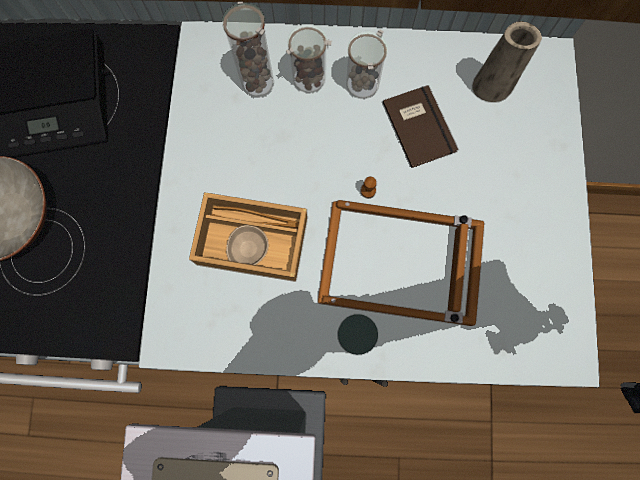

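The scene view shows the tray at (283,290) left of the bay at (350,240). The top view shows the tray rim corners at (205,194), (307,208), (296,280) and (191,262). It also shows the threshold from (336,203) to (323,302), the stop at about (460,268), the stamp at (370,187) and the tin at (358,334).

```bash
cat > h.py <<'E'
import numpy as np,cv2
def cloud(c):
    K=np.array([[c["fx"],0,c["cx"]],[0,c["fy"],c["cy"]],[0,0,1]],float)
    v,u=np.mgrid[:480,:640];p=np.stack([u,v],-1).reshape(-1,1,2).astype(float)
    n=cv2.undistortPoints(p,K,np.array(c["D"],float)).reshape(480,640,2)
    z=c["range_z"];P=np.dstack([n*z[...,None],z]);E=c["extrinsics"]
    return (P-E[:3,3])@E[:3,:3]
def pix(c,X):
    K=np.array([[c["fx"],0,c["cx"]],[0,c["fy"],c["cy"]],[0,0,1]],float);E=c["extrinsics"]
    return cv2.projectPoints(np.atleast_2d(X).astype(float),cv2.Rodrigues(E[:3,:3])[0],E[:3,3],K,np.array(c["D"],float))[0].reshape(-1,2)
E
python3 - <<'E'
from h import *
for n in("top","scene"):
    c=np.load(n+"0.npz");P=cloud(c)
    img=c["image"].astype(int)
    R,G,B=img[...,0],img[...,1],img[...,2]
    wood=(R>G+25)&(G>B)
    X=P[...,0];Y=P[...,1];Z=P[...,2]
    reg=(X>.25)&(X<.75)&(Y>-.6)&(Y<.12)
    cnt=reg&(abs(Z)<.01)&(R>180)&(B>170);print(n,"counter z",np.median(Z[cnt]))
    if n=="top":
        for s in ((205,194),(307,208),(296,280),(191,262),(336,203),(323,302),(464,218),(455,317),(483,221),(470,323),(370,187),(358,334)): print(s,P[s[1],s[0]].round(3))
    m=reg&(Z>.045)&(Z<.062)&wood
    k,lab,st,cen=cv2.connectedComponentsWithStats(m.astype(np.uint8),connectivity=8)
    for i in range(1,k):
        if st[i,4]>60: q=P[lab==i];r=cv2.minAreaRect(q[:,:2].astype(np.float32)*1000);print("hi",st[i],r,np.median(q[:,2]))
    m=reg&(Z>.006)&(Z<.07)&wood
    k,lab,st,cen=cv2.connectedComponentsWithStats(m.astype(np.uint8),connectivity=8)
    for i in range(1,k):
        if st[i,4]>60: q=P[lab==i];print("all",st[i],cv2.minAreaRect(q[:,:2].astype(np.float32)*1000),np.percentile(q[:,2],[5,50,95]).round(4))
    d=reg&(Z>.03)&(Z<.06)&(R<90)&(abs(R-G)<40)&(G>=R)
    k,lab,st,cen=cv2.connectedComponentsWithStats(d.astype(np.uint8))
    for i in range(1,k):
        if st[i,4]>60: print("dark",st[i],np.median(P[lab==i],0))
E
```

```text
top counter z -0.00036006212641042165
(205, 194) [0.542 0.048 0.056]
(307, 208) [ 0.541 -0.126 -0.   ]
(296, 280) [ 0.409 -0.113  0.001]
(191, 262) [ 0.433  0.075 -0.001]
(336, 203) [ 0.546 -0.177  0.022]
(323, 302) [ 0.37  -0.162  0.024]
(464, 218) [ 0.524 -0.4    0.038]
(455, 317) [ 0.353 -0.382  0.041]
(483, 221) [ 0.525 -0.438  0.023]
(470, 323) [ 0.345 -0.412  0.022]
(370, 187) [ 0.566 -0.234  0.057]
(358, 334) [ 0.318 -0.222  0.043]
hi [364 177  12  13 115] ((574.4786987304688, -233.29254150390625), (20.026994705200195, 19.111291885375977), 8.365883827209473) 0.058270422660351186
hi [ 189  193  118   84 1662] ((476.262451171875, -30.281700134277344), (180.05613708496094, 120.23637390136719), 83.21936798095703) 0.054366784357441245
all [361 177  15  20 214] ((574.5922241210938, -234.26832580566406), (20.539775848388672, 25.95566177368164), 6.22756290435791) [0.0104 0.055  0.0608]
all [ 189  193  118   84 4393] ((476.262451171875, -30.281700134277344), (180.05613708496094, 120.23637390136719), 83.21936798095703) [0.0066 0.0198 0.0561]
all [ 318  200  136  121 2539] ((451.06344604
[... 340 characters left out ...]
1091309, 150.0674591064453), 84.18242645263672) [0.0413 0.0443 0.0468]
all [238 240  14  16  62] ((462.6550598144531, -16.640260696411133), (20.819623947143555, 27.37842559814453), 67.59523010253906) [0.0107 0.0132 0.0163]
dark [ 337  314   41   41 1278] [ 0.31788961 -0.22039528  0.04414609]
scene counter z 0.0006261621710518558
hi [ 231  252  104   61 1508] ((471.88427734375, -31.03717041015625), (184.6559600830078, 124.01004028320312), 83.92707061767578) 0.05333503011380165
all [ 231  208  175  123 6249] ((505.597900390625, -182.48605346679688), (483.7468566894531, 285.9292297363281), 84.44535827636719) [0.0108 0.0332 0.0559]
dark [380 250  30  22 514] [ 0.31250419 -0.20851376  0.04383674]
```

```bash
python3 -m pendant '[[1,-1,0,0.02,0],[4,-3.7,0,0.08,0.3],[7,-6.5,0,0.14,0.3],[10,-9.3,0,0.2,0.3],[13,-12.1,0,0.25,0.3],[16,-15,0,0.3,0.3],[19,-17.8,0,0.35,0.3],[22,-20.6,0,0.4,0.3],[25,-23.4,0,0.45,0.3],[28,-26.2,0,0.48,0.3],[31,-29,0,0.51,0.3],[34,-31.8,0,0.53,0.3],[36,-33.6,1,0.55,0.3],[37,-34.6,3,0.55,0.3],[37.5,-35.1,5,0.55,0.3],[37.5,-35.1,6,0.55,0.3],[37.5,-35.1,6,0.55,0.3]]'
python3 - <<'E'
from h import *;from plant import get_obs,camera
o=get_obs();print(o["orientation"].round(3) if hasattr(o["orientation"],"round") else o["orientation"])
c=camera("top");np.savez("top1.npz",**c);s=camera("scene");
cv2.imwrite("pics/both1.png",np.hstack([c["image"][160:360,170:500],s["image"][150:350,210:440]])[:,:,::-1])
P=cloud(c);X,Y,Z=P[...,0],P[...,1],P[...,2]
# refined bay from initial top
c=np.load("top0.npz");P=cloud(c);b=np.array([.461,-.170]);ex=np.array([-.0997,-.995]);ey=np.array([.995,-.0997])
Q=P[...,:2]-b;x=Q@ex;y=Q@ey;z=P[...,2]
m=(abs(x)<.02)&(abs(y)<.07)&(z>.009)&(z<.016);print("thr x",np.percentile(x[m],[2,50,98]),np.polyfit(y[m],x[m],1))
for s in(1,-1):
    m=(x>.03)&(x<.18)&(abs(y*s-.085)<.02)&(z>.018)&(z<.03);print("rail y",np.percentile(y[m],[2,50,98]),np.polyfit(x[m],y[m],1))
m=(abs(x-.21)<.03)&(abs(y)<.07)&(z>.04);print("stop x",np.percentile(x[m],[2,50,98]),np.polyfit(y[m],x[m],1))
E
```

```text
time: 1.8
position: [0.464, -0.1161, 0.1324]
orientation: [[0.993, -0.121, -0.003], [-0.121, -0.993, 0.0], [-0.003, 0.0, -1.0]]
wrist_force: [0.0, -0.3, 0.4]
opening: 0.0299
gripper_force: 0.0
[[ 0.993 -0.121 -0.003]
 [-0.121 -0.993  0.   ]
 [-0.003  0.    -1.   ]]
thr x [-0.00900905 -0.00060206  0.00761742] [ 0.00554334 -0.00062465]
rail y [0.07805281 0.08414794 0.09154416] [-0.00466025  0.08479805]
rail y [-0.09360408 -0.08714505 -0.08010545] [-0.00334322 -0.08675078]
stop x [0.21583506 0.22239403 0.2294728 ] [0.00441318 0.22237213]
```

View pics/both1.png

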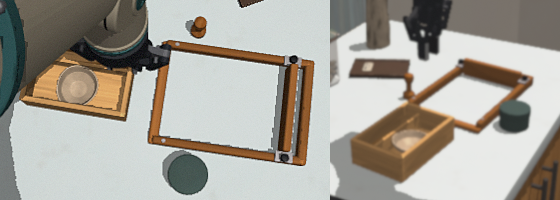

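The crops show the gripper above the tray's front wall: the fingers are at about (155,57) in the top crop (raised, so shifted by parallax). The bay, tin and stamp are undisturbed. Lowering around the wall and pinching it next.

```bash
python3 -m pendant '[[0.1,0,1,0,0.3],[0.1,0,3,0,0.3],[0.1,0,5,0,0.3],[0.1,0,7,0,0.3],[0.1,0,8.5,0,0.3],[0.1,0,9.5,0,0.3],[0.1,0,10.1,0,0.3],[0.1,0,10.3,0,0.3],[0.1,0,10.3,0,0.3]]'
python3 -m pendant '[[0,0,0,0,0.5],[0,0,0,0,0.6],[0,0,0,0,0.7],[0,0,0,0,0.8],[0,0,0,0,0.9],[0,0,0,0,1],[0,0,0,0,1],[0,0,0,0,1],[0,0,0,0,1]]' 25
```

```text
time: 2.8
position: [0.4667, -0.1163, 0.0308]
orientation: [[0.993, -0.121, 0.001], [-0.121, -0.993, -0.0], [0.001, 0.0, -1.0]]
wrist_force: [-0.5, -0.1, -0.0]
opening: 0.0299
gripper_force: 0.0
time: 3.7
position: [0.4664, -0.1161, 0.0306]
orientation: [[0.993, -0.121, -0.0], [-0.121, -0.993, 0.0], [-0.0, -0.0, -1.0]]
wrist_force: [0.9, -0.9, -0.9]
opening: 0.0
gripper_force: 0.0
```

```bash
python3 - <<'E'
from h import *;from plant import camera,get_obs
print(get_obs()["opening"],get_obs()["gripper_force"])
s=camera("scene");c=camera("top");np.savez("top2.npz",**c);np.savez("scene2.npz",**s)
a=cv2.resize(s["image"][190:340,220:440],None,fx=2,fy=2);b=cv2.resize(c["image"][170:320,180:340],None,fx=2,fy=2)
cv2.imwrite("pics/both2.png",np.hstack([a,b])[:,:,::-1])
E
```

```text
2.350129106625026e-05 0.0
```

View pics/both2.png

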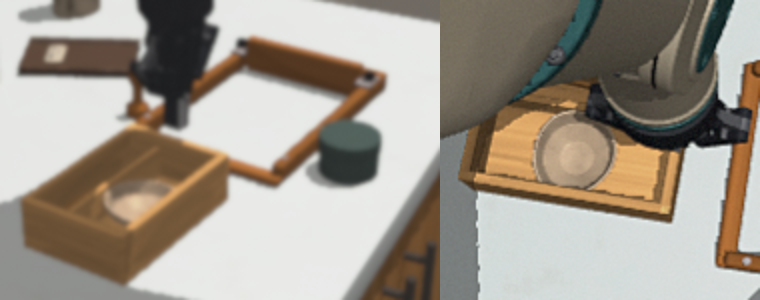

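The scene crop shows the closed fingertips at about (180,125), just ahead of the front wall instead of around it. I'm checking the tray's fit and the hand's apparent position against the reported TCP.

```bash
python3 - <<'E'
from h import *
tc=np.array([.4664,-.1161,.0306])
for n in("top2","scene2","top0","scene0"):
    c=np.load(n+".npz") if 1 else 0
    P=cloud(c);i=c["image"].astype(int);wood=(i[...,0]>i[...,1]+25)&(i[...,1]>i[...,2])
    X,Y,Z=P[...,0],P[...,1],P[...,2]
    m=wood&(X>.38)&(X<.57)&(Y>-.16)&(Y<.1)&(Z>.046)&(Z<.062)
    q=P[m][:,:2].astype(np.float32)*1000;print(n,cv2.minAreaRect(q),"ymin near x=.42-.44",[np.percentile(Y[m&(X>a)&(X<a+.02)],[1,5]).round(4).tolist() for a in(.41,.43,.45,.47)])
    print("tcp pix",pix(c,tc),"rim front pix",pix(c,[.4656,-.1195,.055]))
    d=(i.max(-1)<60)&(abs(X-.466)<.03)&(abs(Y+.116)<.05)&(Z>.02)&(Z<.09)
    if d.sum():
        q=P[d];k=q[:,2]<.06;print("fingers",len(q),q.min(0),q.max(0),np.median(q,0),"low",np.median(q[k],0) if k.any() else 0)
E
```

```text
top2 ((440.4832458496094, -26.63597869873047), (179.8444366455078, 51.86613464355469), 84.79825592041016) ymin near x=.42-.44 [[-0.1137, -0.1109], [-0.1171, -0.1158], [-0.1183, -0.1168], [0.052, 0.052]]
tcp pix [[298.6480815  244.30123658]] rim front pix [[299.95842937 241.74980447]]
fingers 3 [ 0.45445018 -0.1244401   0.08164298] [ 0.4577938  -0.11845559  0.08812223] [ 0.45761746 -0.12284869  0.08211966] low 0
scene2 ((470.52703857421875, -30.79265594482422), (185.74636840820312, 122.52397155761719), 83.81304168701172) ymin near x=.42-.44 [[-0.1128, -0.1094], [-0.1182, -0.1149], [-0.1184, -0.1153], [-0.1194, -0.1173]]
tcp pix [[307.04502832 269.57186002]] rim front pix [[308.06791643 258.48439057]]
fingers 33 [ 0.45705969 -0.10805117  0.07647989] [ 0.47168158 -0.10090998  0.0899073 ] [ 0.4646681  -0.10391258  0.08367557] low 0
top0 ((476.262451171875, -30.281700134277344), (180.05613708496094, 120.23637390136719), 83.21936798095703) ymin near x=.42-.44 [[-0.1136, -0.1109], [-0.1171, -0.1158], [-0.1194, -0.1182], [-0.1217, -0.1206]]
tcp pix [[298.6480815  244.30123658]] rim front pix [[299.95842937 241.74980447]]
fingers 2 [ 0.48612883 -0.11042495  0.03068533] [ 0.49006865 -0.07611863  0.03735697] [ 0.48809874 -0.09327179  0.03402115] low [ 0.48809874 -0.09327179  0.03402115]
scene0 ((471.88427734375, -31.03717041015625), (184.6559600830078, 124.01004028320312), 83.92707061767578) ymin near x=.42-.44 [[-0.1127, -0.1082], [-0.1176, -0.1148], [-0.1193, -0.1161], [-0.1201, -0.1191]]
tcp pix [[307.04502832 269.57186002]] rim front pix [[308.06791643 258.48439057]]
```

```bash
python3 - <<'E'
from h import *
c=np.load("scene2.npz");P=cloud(c)
for u in(304,309,313):
  print(u)
  for v in range(236,266,2): print(v,P[v,u].round(3),c["image"][v,u])
a=cv2.resize(c["image"][215:285,270:350],None,fx=8,fy=8,interpolation=cv2.INTER_CUBIC)
cv2.imwrite("pics/zoom2.png",a[:,:,::-1])
E
```

```text
304
236 [ 0.455 -0.083  0.125] [30 31 33]
238 [ 0.456 -0.084  0.12 ] [31 32 33]
240 [ 0.456 -0.084  0.116] [31 31 33]
242 [ 0.467 -0.106  0.099] [33 32 35]
244 [ 0.466 -0.104  0.095] [32 33 35]
246 [ 0.466 -0.104  0.091] [33 33 35]
248 [ 0.468 -0.106  0.085] [31 32 34]
250 [ 0.468 -0.106  0.08 ] [34 35 37]
252 [ 0.465 -0.1    0.079] [79 79 78]
254 [ 0.47  -0.11   0.069] [185 186 182]
256 [ 0.526 -0.218 -0.002] [215 213 205]
258 [ 0.474 -0.119  0.054] [157 133 110]
260 [ 0.474 -0.118  0.05 ] [122  92  61]
262 [ 0.472 -0.113  0.048] [111  84  55]
264 [ 0.471 -0.113  0.044] [106  80  53]
309
236 [ 0.453 -0.1    0.118] [31 32 33]
238 [ 0.454 -0.102  0.112] [38 39 40]
240 [ 0.457 -0.108  0.104] [65 65 65]
242 [ 0.456 -0.105  0.102] [72 72 71]
244 [ 0.458 -0.109  0.095] [73 73 72]
246 [ 0.457 -0.107  0.092] [74 74 73]
248 [ 0.458 -0.109  0.086] [74 73 73]
250 [ 0.454 -0.102  0.086] [74 73 73]
252 [ 0.458 -0.109  0.077] [77 76 76]
254 [ 0.457 -0.106  0.074] [126 126 124]
256 [ 0.513 -0.217  0.001] [214 214 212]
258 [ 0.512 -0.214 -0.002] [206 199 190]
260 [ 0.46  -0.113  0.056] [147 117  88]
262 [ 0.459 -0.111  0.053] [120  90  59]
264 [ 0.459 -0.11   0.048] [111  83  55]
313
236 [ 0.453 -0.117  0.11 ] [56 54 54]
238 [ 0.453 -0.117  0.106] [79 76 74]
240 [ 0.452 -0.116  0.102] [77 73 72]
242 [ 0.453 -0.117  0.097] [90 86 85]
244 [ 0.453 -0.116  0.093] [105 103 102]
246 [ 0.451 -0.113  0.09 ] [114 113 112]
248 [ 0.452 -0.115  0.084] [120 120 119]
250 [ 0.454 -0.119  0.078] [120 120 119]
252 [ 0.452 -0.115  0.075] [147 148 146]
254 [ 0.512 -0.234 -0.002] [215 216 214]
256 [ 0.503 -0.217  0.004] [231 232 230]
258 [ 0.501 -0.212  0.001] [231 230 226]
260 [ 0.452 -0.116  0.057] [226 199 167]
262 [ 0.451 -0.113  0.054] [189 141  91]
264 [ 0.452 -0.114  0.048] [119  89  58]
```

View pics/zoom2.png

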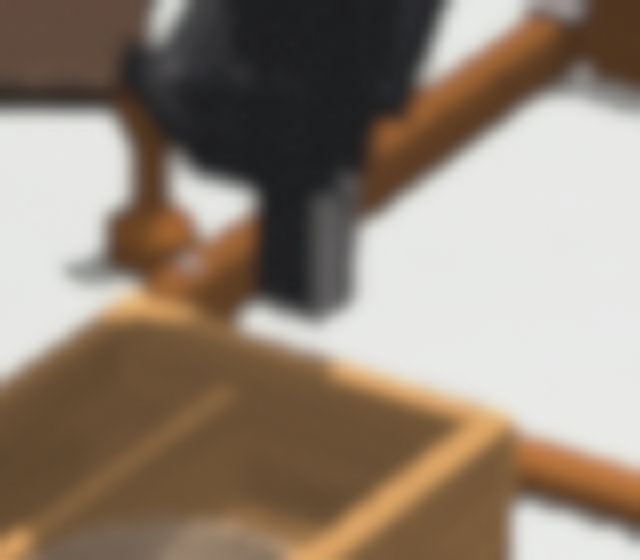

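The zoom shows the fingertips ending at about crop (310,315). They hover above the front wall at z≈0.072 by depth, while the reported TCP z is 0.031. So there's an offset of about 4 cm between the reported height and the actual one; I'll check whether it's the same in the other pictures.

```bash
python3 - <<'E'
from h import *
c=np.load("scene0.npz");P=cloud(c);i=c["image"].astype(int)
X,Y,Z=P[...,0],P[...,1],P[...,2]
m=(abs(X-.27)<.1)&(abs(Y+.591)<.1)&(Z>.12)&(Z<.5)
q=P[m];print(len(q),q[:,2].min(),np.percentile(q[:,2],[1,2,5]))
for a in np.arange(.18,.40,.02):
    k=(q[:,2]>a)&(q[:,2]<a+.02)
    if k.sum()>3: print(a.round(2),k.sum(),q[k].min(0).round(3),q[k].max(0).round(3),q[k].mean(0).round(3))
print(pix(c,[.27,-.591,.193]))
for n in("top2","scene2"):
    c=np.load(n+".npz");P=cloud(c);i=c["image"].astype(int);X,Y,Z=P[...,0],P[...,1],P[...,2]
    m=(abs(X-.466)<.12)&(abs(Y+.116)<.12)&(Z>.06)&(Z<.3)&(i.max(-1)-i.min(-1)<30);q=P[m]
    for a in np.arange(.06,.3,.02):
        k=(q[:,2]>a)&(q[:,2]<a+.02)
        if k.sum()>3: print(n,a.round(2),k.sum(),q[k].min(0).round(3),q[k].max(0).round(3))
E
python3 -c "
from plant import get_obs;o=get_obs();print(o)"
```

```text
3050 0.24360274635592327 [0.24890346 0.25326461 0.26561373]
0.24 113 [ 0.236 -0.638  0.244] [ 0.298 -0.533  0.26 ] [ 0.265 -0.583  0.252]
0.26 145 [ 0.237 -0.639  0.26 ] [ 0.299 -0.53   0.28 ] [ 0.265 -0.579  0.27 ]
0.28 122 [ 0.226 -0.652  0.28 ] [ 0.308 -0.517  0.3  ] [ 0.261 -0.566  0.292]
0.3 170 [ 0.226 -0.65   0.3  ] [ 0.309 -0.515  0.32 ] [ 0.256 -0.551  0.31 ]
0.32 230 [ 0.228 -0.648  0.32 ] [ 0.307 -0.517  0.34 ] [ 0.262 -0.557  0.331]
0.34 176 [ 0.229 -0.634  0.34 ] [ 0.303 -0.52   0.36 ] [ 0.255 -0.553  0.349]
0.36 285 [ 0.23  -0.602  0.36 ] [ 0.304 -0.546  0.38 ] [ 0.262 -0.561  0.37 ]
0.38 291 [ 0.23  -0.599  0.38 ] [ 0.304 -0.546  0.4  ] [ 0.262 -0.562  0.39 ]
0.4 279 [ 0.23  -0.605  0.4  ] [ 0.305 -0.549  0.42 ] [ 0.262 -0.565  0.409]
[[467.70543891 141.57005275]]
top2 0.08 6 [ 0.454 -0.126  0.08 ] [ 0.458 -0.118  0.088]
top2 0.1 8 [ 0.45  -0.146  0.118] [ 0.452 -0.134  0.12 ]
top2 0.12 76 [ 0.448 -0.162  0.12 ] [ 0.461 -0.066  0.14 ]
top2 0.14 208 [ 0.447 -0.176  0.14 ] [ 0.485 -0.052  0.16 ]
top2 0.16 285 [ 0.447 -0.175  0.16 ] [ 0.485 -0.053  0.18 ]
top2 0.18 36 [ 0
[... 1216 characters left out ...]
, 'dq': array([-0.04316809, -0.05927296,  0.01331048,  0.0750359 , -0.02920009,
        0.10604086, -0.04237571]), 'joint_efforts': array([ 2.27370174e-04, -4.69083166e+01,  1.74737222e+00, -8.05341572e+00,
        4.51798289e-03,  1.28118329e-03,  2.19153591e-06]), 'position': array([ 0.46637205, -0.116137  ,  0.03059695]), 'orientation': array([[ 9.92662599e-01, -1.20917166e-01, -5.30486473e-05],
       [-1.20917166e-01, -9.92662601e-01,  1.00323782e-05],
       [-5.38724950e-05, -3.54427449e-06, -9.99999999e-01]]), 'wrist_force': array([-0.07034975, -0.13223527, -0.2027342 ]), 'torque': array([-0.02145473,  0.04884734, -0.04565184]), 'gripper_force': 0.0, 'opening': 6.985881871825735e-05}
```

The offset is a constant +40 mm: the true tip sits 40 mm above the reported z, both at the start and now. I'll reopen and go 40 mm lower, checking force and opening.

```bash
python3 -m pendant '[[0,0,0,0,0.3],[0,0,0,0,0.3],[0,0,0,0,0.3],[0,0,0,0,0.3],[0,0,0,0,0.3]]'
python3 -m pendant '[[0,0,0.5,0,0.3],[0,0,1.5,0,0.3],[0,0,2.3,0,0.3],[0,0,2.8,0,0.3],[0,0,2.8,0,0.3]]'
```

```text
time: 4.3
position: [0.4664, -0.1161, 0.0306]
orientation: [[0.993, -0.121, 0.0], [-0.121, -0.993, 0.0], [0.0, -0.0, -1.0]]
wrist_force: [-0.0, -0.1, -0.4]
opening: 0.0303
gripper_force: 0.0
time: 4.8
position: [0.4656, -0.116, 0.0016]
orientation: [[0.993, -0.121, -0.002], [-0.121, -0.993, 0.0], [-0.002, -0.0, -1.0]]
wrist_force: [-0.3, -0.2, -0.6]
opening: 0.0299
gripper_force: 0.0
```

```bash
python3 -m pendant '[[0,0,0.5,0,0.3],[0,0,1,0,0.3],[0,0,1.2,0,0.3],[0,0,1.2,0,0.3]]'
python3 -m pendant '[[0,0,0,0,0.5],[0,0,0,0,0.6],[0,0,0,0,0.7],[0,0,0,0,0.8],[0,0,0,0,0.9],[0,0,0,0,1],[0,0,0,0,1],[0,0,0,0,1]]' 25
```

```text
time: 5.2
position: [0.4662, -0.1161, -0.0097]
orientation: [[0.993, -0.121, -0.0], [-0.121, -0.993, 0.0], [-0.0, -0.0, -1.0]]
wrist_force: [-0.9, 0.1, 0.3]
opening: 0.03
gripper_force: 0.0
time: 6.0
position: [0.4665, -0.1164, -0.0091]
orientation: [[0.993, -0.121, 0.0], [-0.121, -0.993, -0.0], [0.0, 0.0, -1.0]]
wrist_force: [-0.3, -0.7, 6.1]
opening: 0.0084
gripper_force: 25.3
```

Wall gripped, opening about 9 mm. Tipping the front up.

```bash
python3 -m pendant '[[0,0,-0.2,0,1],[0,0,-0.5,0,1],[0,0,-0.8,0,1],[0,0,-1.1,0,1],[0,0,-1.4,0,1],[0,0,-1.7,0,1],[0,0,-2,0,1],[0,0,-2,0,1]]'
cat > tray.py <<'E'
from h import *;from plant import camera
import sys
b=np.array([.4605,-.1695]);ex=np.array([-.1042,-.9946]);ey=np.array([.9946,-.1042])
def run(tag):
    for n in("top","scene"):
        c=camera(n);np.savez(tag+n+".npz",**c);P=cloud(c);i=c["image"].astype(int)
        Q=P[...,:2]-b;x=Q@ex;y=Q@ey;z=P[...,2]
        w=(i[...,0]>i[...,1]+25)&(i[...,1]>i[...,2])&(abs(y)<.075)&(x>-.3)&(x<.208)&(z>.03)&(z<.095)
        # outer rim: keep top-most points per 10 mm bin along x
        o=[]
        for a in np.arange(-.3,.21,.01):
            k=w&(x>=a)&(x<a+.01)
            if k.sum()>4: o.append((a+.005,np.percentile(z[k],92)))
        o=np.array(o);X=x[w];
        print(n,"x %.4f..%.4f y %.4f..%.4f"%(*np.percentile(X,[.3,99.7]),*np.percentile(y[w],[.5,99.5])),"rim z rear %.4f front %.4f"%(o[1:4,1].mean(),o[-4:-1,1].mean()),"rect",np.round(cv2.minAreaRect(Q[w].astype(np.float32)*1000)[2],1))
    return
run(sys.argv[1])
E
python3 tray.py a
```

```text
time: 6.8
position: [0.4667, -0.1162, 0.0111]
orientation: [[0.993, -0.121, 0.001], [-0.121, -0.993, -0.0], [0.001, 0.0, -1.0]]
wrist_force: [0.0, 0.0, -6.1]
opening: 0.0087
gripper_force: 26.7
top x -0.2301..-0.0510 y -0.0597..0.0395 rim z rear 0.0738 front 0.0759 rect 82.9
scene x -0.2320..-0.0511 y -0.0645..0.0542 rim z rear 0.0747 front 0.0740 rect 84.4
```

The rear rim is also up at 0.074 m: the grip holds the tray level instead of letting it hinge. Lowering it straight back down and regripping by the rim only.

```bash
python3 -m pendant '[[0,0,0.4,0,1],[0,0,0.8,0,1],[0,0,1.2,0,1],[0,0,1.6,0,1],[0,0,1.9,0,1],[0,0,2,0,1],[0,0,2,0,1]]' 20
python3 tray.py b
```

```text
time: 7.6
position: [0.4663, -0.1163, -0.0091]
orientation: [[0.993, -0.121, 0.0], [-0.121, -0.993, 0.0], [0.0, -0.0, -1.0]]
wrist_force: [-0.9, -0.5, -0.8]
opening: 0.0087
gripper_force: 24.8
top x -0.2270..-0.0513 y -0.0598..0.0266 rim z rear 0.0560 front 0.0562 rect 83.0
scene x -0.2319..-0.0503 y -0.0648..0.0545 rim z rear 0.0574 front 0.0553 rect 83.1
```

```bash
python3 -m pendant '[[0,0,0,0,0.5],[0,0,0,0,0.5],[0,0,0,0,0.5],[0,0,-0.5,0,0.5],[0,0,-1,0,0.5],[0,0,-1.5,0,0.5],[0,0,-1.5,0,0.5]]' 20
python3 -m pendant '[[0,0,0,0,0.6],[0,0,0,0,0.7],[0,0,0,0,0.8],[0,0,0,0,0.9],[0,0,0,0,1],[0,0,0,0,1],[0,0,0,0,1]]' 20
python3 -m pendant '[[0,0,-0.1,0,1],[0,0,-0.2,0,1],[0,0,-0.3,0,1],[0,0,-0.4,0,1],[0,0,-0.5,0,1],[0,0,-0.5,0,1]]' 20
python3 tray.py c
```

```text
time: 8.4
position: [0.4671, -0.1163, 0.0065]
orientation: [[0.993, -0.121, 0.002], [-0.121, -0.993, -0.0], [0.002, 0.0, -1.0]]
wrist_force: [0.6, 0.0, 0.1]
opening: 0.0216
gripper_force: 0.0
time: 9.1
position: [0.4663, -0.1162, 0.0056]
orientation: [[0.993, -0.121, -0.0], [-0.121, -0.993, -0.0], [-0.0, 0.0, -1.0]]
wrist_force: [-0.4, -0.2, 1.9]
opening: 0.0085
gripper_force: 20.6
time: 9.7
position: [0.4662, -0.1161, 0.0106]
orientation: [[0.993, -0.121, -0.0], [-0.121, -0.993, 0.0], [-0.0, 0.0, -1.0]]
wrist_force: [-0.3, 0.8, -5.9]
opening: 0.0081
gripper_force: 21.0
top x -0.2301..-0.0514 y -0.0603..0.0258 rim z rear 0.0570 front 0.0607 rect 82.9
scene x -0.2317..-0.0505 y -0.0647..0.0546 rim z rear 0.0574 front 0.0596 rect 83.5
```

Now it tilts: front up 5 mm, rear down. Continuing in small steps.

```bash
python3 -m pendant '[[0,0,-0.1,0,1],[0,0,-0.2,0,1],[0,0,-0.3,0,1],[0,0,-0.4,0,1],[0,0,-0.5,0,1],[0,0,-0.5,0,1]]' 20
python3 tray.py d
```

```text
time: 10.4
position: [0.4664, -0.1163, 0.0157]
orientation: [[0.993, -0.121, 0.0], [-0.121, -0.993, -0.0], [0.0, 0.0, -1.0]]
wrist_force: [-0.4, -0.5, -5.1]
opening: 0.0084
gripper_force: 24.9
top x -0.2297..-0.0499 y -0.0602..0.0263 rim z rear 0.0573 front 0.0655 rect 82.9
scene x -0.2312..-0.0500 y -0.0647..0.0543 rim z rear 0.0576 front 0.0647 rect 83.5
```

```bash
python3 -m pendant '[[0,0,-0.1,0,1],[0,0,-0.2,0,1],[0,0,-0.3,0,1],[0,0,-0.4,0,1],[0,0,-0.5,0,1],[0,0,-0.6,0,1],[0,0,-0.7,0,1],[0,0,-0.8,0,1],[0,0,-0.8,0,1]]' 20
python3 tray.py e
```

```text
time: 11.4
position: [0.4665, -0.1163, 0.0238]
orientation: [[0.993, -0.121, 0.0], [-0.121, -0.993, -0.0], [0.0, 0.0, -1.0]]
wrist_force: [0.1, 0.8, -5.8]
opening: 0.0084
gripper_force: 31.8
top x -0.2294..-0.0479 y -0.0600..0.0263 rim z rear 0.0586 front 0.0728 rect 83.0
scene x -0.2304..-0.0493 y -0.0648..0.0547 rim z rear 0.0581 front 0.0719 rect 84.3
```

```bash
python3 -m pendant '[[0,0.2,0,0,1],[0,0.5,0,0,1],[0,0.9,0,0,1],[0,1.3,0,0,1],[0,1.7,0,0,1],[0,2,0,0,1],[0,2,0,0,1]]' 20
python3 tray.py f
```

```text
time: 12.2
position: [0.4639, -0.1369, 0.0236]
orientation: [[0.993, -0.122, 0.0], [-0.122, -0.993, -0.001], [0.0, 0.0, -1.0]]
wrist_force: [-0.1, -0.7, -5.2]
opening: 0.0084
gripper_force: 31.7
top x -0.2024..-0.0270 y -0.0606..0.0245 rim z rear 0.0581 front 0.0728 rect 82.9
scene x -0.2096..-0.0299 y -0.0650..0.0548 rim z rear 0.0591 front 0.0718 rect 83.5
```

```bash
python3 -m pendant '[[0,0.2,0,0,1],[0,0.5,0,0,1],[0,0.9,0,0,1],[0,1.3,0,0,1],[0,1.7,0,0,1],[0,2.1,0,0,1],[0,2.5,0,0,1],[0,2.9,0,0,1],[0,3.3,0,0,1],[0,3.7,0,0,1],[0,4,0,0,1],[0,4.2,0,0,1],[0,4.2,0,0,1]]' 20
python3 -m pendant '[[0,0,0.2,0,1],[0,0,0.4,0,1],[0,0,0.5,0,1],[0,0,0.5,0,1]]' 20
python3 tray.py g
```

```text
time: 13.6
position: [0.4589, -0.1782, 0.0237]
orientation: [[0.993, -0.121, 0.0], [-0.121, -0.993, -0.0], [0.0, 0.0, -1.0]]
wrist_force: [-0.4, -0.5, -5.9]
opening: 0.0085
gripper_force: 31.7
time: 14.0
position: [0.459, -0.1778, 0.0192]
orientation: [[0.993, -0.121, 0.0], [-0.121, -0.993, -0.0], [0.0, 0.0, -1.0]]
wrist_force: [-1.4, -1.3, 2.9]
opening: 0.0079
gripper_force: 28.3
top x -0.0738..0.0129 y -0.0613..-0.0132 rim z rear 0.0648 front 0.0685 rect 83.0
scene x -0.1694..0.0130 y -0.0657..0.0542 rim z rear 0.0576 front 0.0675 rect 82.6
```

Front resting on the threshold. Releasing, raising, then going behind the tray with the fingers turned across it.

```bash
python3 -m pendant '[[0,0,0,0,0.6],[0,0,0,0,0.5],[0,0,0,0,0.5],[0,0,0,0,0.5],[0,0,-1,0,0.5],[0,0,-3,0,0.5],[0,0,-5,0,0.4],[0,0,-7,0,0.2],[0,0,-8.5,0,0],[0,0,-9,0,-0.2]]' 20
python3 -m pendant '[[0,-1,0,-0.1,-0.41],[-0.1,-3,0,-0.22,-0.41],[-0.1,-5,0,-0.34,-0.41],[-0.1,-7,0,-0.46,-0.41],[-0.2,-9,0,-0.58,-0.41],[-0.2,-11,0,-0.7,-0.41],[-0.2,-13,0,-0.82,-0.41],[-0.3,-15,0,-0.94,-0.41],[-0.3,-17,0,-1.06,-0.41],[-0.3,-19,0,-1.18,-0.41],[-0.3,-20.5,0,-1.3,-0.41],[-0.3,-21.7,0,-1.42,-0.41],[-0.3,-21.7,0,-1.53,-0.41],[-0.3,-21.7,0,-1.59,-0.41],[-0.3,-21.7,0,-1.59,-0.41]]'
python3 tray.py h; python3 -c "
from h import *
a=np.load('htop.npz')['image'];b=np.load('hscene.npz')['image']
cv2.imwrite('pics/both3.png',np.hstack([a[150:370,150:500],b[150:370,200:440]])[:,:,::-1])"
```

```text
time: 15.1
position: [0.46, -0.1781, 0.1106]
orientation: [[0.993, -0.121, 0.003], [-0.121, -0.993, -0.001], [0.003, 0.001, -1.0]]
wrist_force: [0.1, -1.1, 0.3]
opening: 0.0514
gripper_force: 0.0
time: 16.6
position: [0.4818, 0.0381, 0.1084]
orientation: [[0.102, 0.995, -0.001], [0.995, -0.102, 0.0], [0.0, -0.001, -1.0]]
wrist_force: [0.6, -0.6, 0.5]
opening: 0.0602
gripper_force: 0.0
top x -0.1675..0.0135 y -0.0604..0.0601 rim z rear 0.0580 front 0.0688 rect 83.0
scene x -0.1685..0.0120 y -0.0654..0.0558 rim z rear 0.0576 front 0.0674 rect 83.1
```

View pics/both3.png

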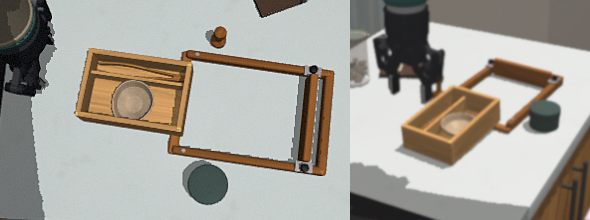

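The tray sits straight, front on the threshold's near bar at top-crop (185,95), hand behind it at (40,60), tin and stamp untouched. Going down behind it.

```bash
python3 -m pendant '[[0,0,1,0,-0.41],[0,0,3,0,-0.41],[0,0,5,0,-0.41],[0,0,7,0,-0.41],[0,0,9,0,-0.41],[0,0,10.5,0,-0.41],[0,0,11.7,0,-0.41],[0,0,12.2,0,-0.41],[-0.5,0,12.2,0,-0.41],[-1.2,0,12.2,0,-0.41],[-1.8,0,12.2,0,-0.41],[-2.2,0,12.2,0,-0.41],[-2.5,0,12.2,0,-0.41],[-2.5,0,12.2,0,-0.41]]'
python3 -m pendant '[[-0.2,0,0,0,-0.41],[-0.4,0,0,0,-0.41],[-0.6,0,0,0,-0.41],[-0.8,0,0,0,-0.41],[-1,0,0,0,-0.41],[-1.2,0,0,0,-0.41],[-1.4,0,0,0,-0.41],[-1.6,0,0,0,-0.41],[-1.8,0,0,0,-0.41],[-2,0,0,0,-0.41]]'
python3 tray.py i
```

```text
time: 18.1
position: [0.4798, 0.0125, -0.0131]
orientation: [[0.103, 0.995, 0.0], [0.995, -0.103, -0.0], [-0.0, 0.0, -1.0]]
wrist_force: [0.0, 0.5, 0.8]
opening: 0.0603
gripper_force: 0.0
time: 19.1
position: [0.4779, -0.0068, -0.0134]
orientation: [[0.102, 0.995, 0.001], [0.995, -0.102, 0.0], [0.0, 0.001, -1.0]]
wrist_force: [-0.5, 4.0, -0.1]
opening: 0.0603
gripper_force: 1.9
top x -0.1530..0.0277 y -0.0576..0.0616 rim z rear 0.0577 front 0.0693 rect 84.2
scene x -0.1737..0.0263 y -0.0631..0.0561 rim z rear 0.0570 front 0.0682 rect 85.1
```

```bash
python3 -m pendant '[[-0.25,0,0,0,-0.41],[-0.5,0,0,0,-0.41],[-0.75,0,0,0,-0.41],[-1,0,0,0,-0.41],[-1.25,0,0,0,-0.41],[-1.5,0,0,0,-0.41],[-1.75,0,0,0,-0.41],[-2,0,0,0,-0.41],[-2.25,0,0,0,-0.41],[-2.5,0,0,0,-0.41],[-2.75,0,0,0,-0.41],[-3,0,0,0,-0.41],[-3.25,0,0,0,-0.41],[-3.5,0,0,0,-0.41],[-3.75,0,0,0,-0.41],[-4,0,0,0,-0.41]]'
python3 tray.py j
```

```text
time: 20.8
position: [0.4737, -0.0464, -0.0133]
orientation: [[0.102, 0.995, 0.0], [0.995, -0.102, 0.0], [0.0, 0.0, -1.0]]
wrist_force: [0.0, 5.0, 1.2]
opening: 0.06
gripper_force: 2.7
top x -0.1133..0.0681 y -0.0577..0.0616 rim z rear 0.0582 front 0.0747 rect 84.0
scene x -0.1334..0.0663 y -0.0634..0.0552 rim z rear 0.0567 front 0.0733 rect 85.3
```

```bash
python3 -m pendant '[[-0.2,0,0,0,-0.41],[-0.4,0,0,0,-0.41],[-0.6,0,-0.1,0,-0.41],[-0.8,0,-0.2,0,-0.41],[-1,0,-0.3,0,-0.41],[-1.2,0,-0.4,0,-0.41],[-1.4,0,-0.5,0,-0.41],[-1.6,0,-0.6,0,-0.41],[-1.8,0,-0.7,0,-0.41],[-2,0,-0.8,0,-0.41]]'
python3 -m pendant '[[-0.2,0,-0.1,0,-0.41],[-0.4,0,-0.2,0,-0.41],[-0.6,0,-0.3,0,-0.41],[-0.8,0,-0.4,0,-0.41],[-1,0,-0.5,0,-0.41],[-1.2,0,-0.6,0,-0.41],[-1.4,0,-0.7,0,-0.41],[-1.6,0,-0.7,0,-0.41],[-1.8,0,-0.7,0,-0.41],[-2,0,-0.7,0,-0.41]]'
python3 tray.py k
```

```text
time: 21.9
position: [0.4718, -0.0658, -0.0051]
orientation: [[0.101, 0.995, 0.001], [0.995, -0.101, 0.001], [0.001, 0.001, -1.0]]
wrist_force: [0.9, 6.1, 3.9]
opening: 0.0606
gripper_force: 3.0
time: 22.9
position: [0.4693, -0.0864, 0.0016]
orientation: [[0.102, 0.995, -0.0], [0.995, -0.102, 0.0], [0.0, -0.0, -1.0]]
wrist_force: [0.5, 4.1, 1.4]
opening: 0.0602
gripper_force: 2.1
top x -0.0645..0.1059 y -0.0577..0.0615 rim z rear 0.0703 front 0.0647 rect 84.3
scene x -0.0777..0.1073 y -0.0634..0.0531 rim z rear 0.0700 front 0.0639 rect 85.3
```

Rocked over cleanly. Continuing.

```bash
python3 -m pendant '[[-0.25,0,0,0,-0.41],[-0.5,0,0,0,-0.41],[-0.75,0,0,0,-0.41],[-1,0,0,0,-0.41],[-1.25,0,0.1,0,-0.41],[-1.5,0,0.2,0,-0.41],[-1.75,0,0.3,0,-0.41],[-2,0,0.4,0,-0.41],[-2.25,0,0.5,0,-0.41],[-2.5,0,0.6,0,-0.41],[-2.75,0,0.7,0,-0.41],[-3,0,0.8,0,-0.41],[-3.25,0,0.8,0,-0.41],[-3.5,0,0.8,0,-0.41],[-3.75,0,0.8,0,-0.41],[-4,0,0.8,0,-0.41]]'
python3 -m pendant '[[-0.25,0,0,0,-0.41],[-0.5,0,0,0,-0.41],[-0.75,0,0,0,-0.41],[-1,0,0,0,-0.41],[-1.25,0,0,0,-0.41],[-1.5,0,0,0,-0.41],[-1.75,0,0,0,-0.41],[-2,0,0,0,-0.41],[-2.25,0,0,0,-0.41],[-2.5,0,0,0,-0.41],[-2.75,0,0,0,-0.41],[-3,0,0,0,-0.41]]'
python3 tray.py l
```

```text
time: 24.6
position: [0.4648, -0.1266, -0.0066]
orientation: [[0.102, 0.995, -0.001], [0.995, -0.102, -0.0], [-0.0, -0.001, -1.0]]
wrist_force: [-0.1, 2.3, -0.7]
opening: 0.0602
gripper_force: 1.2
time: 25.8
position: [0.4622, -0.1561, -0.0064]
orientation: [[0.102, 0.995, -0.0], [0.995, -0.102, 0.0], [0.0, -0.0, -1.0]]
wrist_force: [-0.4, 3.0, -1.1]
opening: 0.0601
gripper_force: 1.2Traceback (most recent call last):
  File "tray.py", line 17, in <module>
    run(sys.argv[1])
    ~~~^^^^^^^^^^^^^
  File "tray.py", line 15, in run
    print(n,"x %.4f..%.4f y %.4f..%.4f"%(*np.percentile(X,[.3,99.7]),*np.percentile(y[w],[.5,99.5])),"rim z rear %.4f front %.4f"%(o[1:4,1].mean(),o[-4:-1,1].mean()),"rect",np.round(cv2.minAreaRect(Q[w].astype(np.float32)*1000)[2],1))
                                          ~~~~~~~~~~~~~^^^^^^^^^^^^^
    return _quantile_unchecked(
        a, q, axis, out, overwrite_input, method, keepdims, weights)
    return _ureduce(a,
                    func=_quantile_ureduce_func,
    ...<5 lines>...
                    overwrite_input=overwrite_input,
                    method=method)
    r = func(a, **kwargs)
    result = _quantile(arr,
                       quantiles=q,
    ...<2 lines>...
                       out=out,
                       weights=wgt)
    slices_having_nans = np.isnan(arr[-1, ...])
                                  ~~~^^^^^^^^^
IndexError: index -1 is out of bounds for axis 0 with size 0
```

```bash
python3 -m pendant '[[-0.2,0,0,0,-0.41],[-0.4,0,0,0,-0.41],[-0.6,0,0,0,-0.41],[-0.8,0,0,0,-0.41],[-1,0,0,0,-0.41],[-1.2,0,0,0,-0.41],[-1.4,0,0,0,-0.41],[-1.6,0,0,0,-0.41],[-1.8,0,0,0,-0.41],[-2,0,0,0,-0.41],[-2.2,0,0,0,-0.41],[-2.4,0,0,0,-0.41],[-2.6,0,0,0,-0.41]]'
sed -i 's/for n in("top","scene")/for n in("scene",)/' tray.py; python3 tray.py m
```

```text
time: 27.15
position: [0.4597, -0.1819, -0.0064]
orientation: [[0.102, 0.995, 0.0], [0.995, -0.102, 0.0], [0.0, 0.0, -1.0]]
wrist_force: [0.1, 3.3, -1.5]
opening: 0.0603
gripper_force: 1.4
scene x 0.0125..0.2035 y -0.0623..0.0558 rim z rear 0.0557 front 0.0554 rect 85.6
```

```bash
python3 -m pendant '[[-0.1,0,0,0,-0.41],[-0.2,0,0,0,-0.41],[-0.3,0,0,0,-0.41],[-0.4,0,0,0,-0.41],[-0.5,0,0,0,-0.41],[-0.6,0,0,0,-0.41],[-0.7,0,0,0,-0.41],[-0.8,0,0,0,-0.41]]'
python3 -m pendant '[[-0.05,0,0,0,-0.41],[-0.1,0,0,0,-0.41],[-0.15,0,0,0,-0.41],[-0.2,0,0,0,-0.41]]'
```

```text
time: 28.0
position: [0.4588, -0.1898, -0.0064]
orientation: [[0.102, 0.995, 0.0], [0.995, -0.102, 0.0], [0.0, 0.0, -1.0]]
wrist_force: [0.3, 3.5, -0.5]
opening: 0.0601
gripper_force: 1.5
time: 28.4
position: [0.4587, -0.1917, -0.0064]
orientation: [[0.102, 0.995, 0.0], [0.995, -0.102, 0.0], [0.0, 0.0, -1.0]]
wrist_force: [-0.2, 2.1, -1.0]
opening: 0.06
gripper_force: 1.6
```

```bash
python3 -m pendant '[[-0.05,0,0,0,-0.41],[-0.1,0,0,0,-0.41]]'; python3 -m pendant '[[-0.05,0,0,0,-0.41],[-0.1,0,0,0,-0.41]]'
```

```text
time: 28.6
position: [0.4585, -0.1927, -0.0064]
orientation: [[0.102, 0.995, -0.0], [0.995, -0.102, 0.0], [0.0, -0.0, -1.0]]
wrist_force: [0.3, 3.7, 0.3]
opening: 0.0599
gripper_force: 1.6
time: 28.8
position: [0.4584, -0.1937, -0.0064]
orientation: [[0.102, 0.995, 0.0], [0.995, -0.102, 0.0], [0.0, 0.0, -1.0]]
wrist_force: [-0.2, 3.0, -1.2]
opening: 0.0599
gripper_force: 1.6
```

```bash
for k in 1; do python3 -m pendant '[[-0.05,0,0,0,-0.41],[-0.1,0,0,0,-0.41]]'; done; python3 -m pendant '[[-0.05,0,0,0,-0.41],[-0.1,0,0,0,-0.41]]'
```

```text
time: 29.0
position: [0.4583, -0.1947, -0.0064]
orientation: [[0.102, 0.995, 0.0], [0.995, -0.102, 0.0], [0.0, 0.0, -1.0]]
wrist_force: [0.7, 3.1, -0.2]
opening: 0.0603
gripper_force: 1.7
time: 29.2
position: [0.4583, -0.1956, -0.0064]
orientation: [[0.102, 0.995, 0.0], [0.995, -0.102, 0.0], [0.0, 0.0, -1.0]]
wrist_force: [-0.4, 4.7, 0.3]
opening: 0.0598
gripper_force: 2.6
```

```bash
python3 -m pendant '[[-0.05,0,0,0,-0.41],[-0.1,0,0,0,-0.41]]'
```

```text
time: 29.4
position: [0.4582, -0.1956, -0.0064]
orientation: [[0.101, 0.995, 0.0], [0.995, -0.101, 0.001], [0.001, 0.0, -1.0]]
wrist_force: [1.2, 6.1, 1.2]
opening: 0.0603
gripper_force: 3.4
```

Contact with the stop. Pressing a little more and holding.

```bash
python3 -m pendant '[[-0.05,0,0,0,-0.41],[-0.1,0,0,0,-0.41],[-0.15,0,0,0,-0.41],[-0.15,0,0,0,-0.41]]'; python3 -m pendant '[[-0.1,0,0,0,-0.41],[-0.1,0,0,0,-0.41]]'
```

```text
time: 29.8
position: [0.4583, -0.1956, -0.0063]
orientation: [[0.101, 0.995, 0.001], [0.995, -0.101, 0.003], [0.003, 0.0, -1.0]]
wrist_force: [0.4, 9.5, 2.3]
opening: 0.0605
gripper_force: 4.6
time: 30.0
position: [0.4584, -0.1956, -0.0063]
orientation: [[0.101, 0.995, 0.001], [0.995, -0.101, 0.004], [0.004, 0.0, -1.0]]
wrist_force: [-0.4, 11.0, 2.5]
opening: 0.0604
gripper_force: 5.7
```

Holding at about 11 N for over a second, then easing off, backing away and rising.

```bash
python3 -m pendant '[[0,0,0,0,-0.41],[0,0,0,0,-0.41],[0,0,0,0,-0.41],[0,0,0,0,-0.41],[0,0,0,0,-0.41],[0,0,0,0,-0.41],[0,0,0,0,-0.41],[0,0,0,0,-0.41],[0,0,0,0,-0.41],[0,0,0,0,-0.41],[0,0,0,0,-0.41],[0,0,0,0,-0.41],[0,0,0,0,-0.41]]'
python3 -m pendant '[[0.2,0,0,0,-0.41],[0.5,0,0,0,-0.41],[1,0,0,0,-0.41],[2,0,0,0,-0.41],[4,0,-1,0,-0.41],[7,0,-3,0,-0.41],[11,0,-6,0,-0.41],[15,0,-9,0,-0.41],[19,0,-12,0,-0.41],[22,0,-14,0,-0.41],[23,0,-15,0,-0.41],[23,0,-15,0,-0.41]]'
sed -i 's/for n in("scene",)/for n in("top","scene")/' tray.py; python3 tray.py n; python3 -c "
from h import *
a=np.load('ntop.npz')['image'];b=np.load('nscene.npz')['image']
cv2.imwrite('pics/end.png',np.hstack([a[150:370,150:500],b[150:370,200:440]])[:,:,::-1])
c=np.load('ntop.npz');P=cloud(c);i=c['image'].astype(int)
X,Y,Z=P[...,0],P[...,1],P[...,2];d=(abs(X-.318)<.05)&(abs(Y+.22)<.05)&(Z>.03)&(Z<.06)&(i[...,0]<90);print('tin',np.median(P[d],0))
d=(abs(X-.574)<.04)&(abs(Y+.234)<.04)&(Z>.045)&(Z<.07);print('stamp',np.median(P[d],0))"
```

```text
time: 31.3
position: [0.4583, -0.1955, -0.0063]
orientation: [[0.1, 0.995, 0.001], [0.995, -0.1, 0.004], [0.004, 0.0, -1.0]]
wrist_force: [1.1, 11.3, 2.5]
opening: 0.0602
gripper_force: 5.7
time: 32.5
position: [0.4822, 0.031, 0.1447]
orientation: [[0.099, 0.995, 0.003], [0.995, -0.099, 0.0], [0.0, 0.003, -1.0]]
wrist_force: [0.2, -0.4, -0.5]
opening: 0.0602
gripper_force: 0.0
top x 0.0360..0.2079 y -0.0574..0.0620 rim z rear 0.0562 front 0.0564 rect 84.1
scene x 0.0332..0.2079 y -0.0614..0.0582 rim z rear 0.0556 front 0.0551 rect 84.0
tin [ 0.31816901 -0.22049056  0.04415216]
stamp [ 0.57329311 -0.23259428  0.05760939]
```

View pics/end.png

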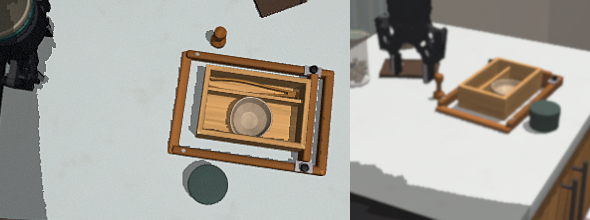

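The tray stands flat inside the bay against the stop (about (308,110) in the top crop). The tin and stamp haven't moved and the robot is clear.

```bash
python3 -c "
from plant import hand_in;print(hand_in())"
```

```text
the job is handed in; nothing more can be done
None
```

The tray is handed in flat in the bay, pressed against the stop at about 11 N for over a second, tin and stamp unmoved; however, on my first grip the whole tray came about 20 mm off the counter for roughly 1 s before I set it back down and redid the tilt with the rear down, which breaks the "never carry it" rule and may fail the job.

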